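# Draw off the nuts from a feed hopper

### The job

Put the empty tray under the spout of the feed hopper that holds the hex nuts, and then pull that hopper's slide gate out so that all the nuts drop into the tray. Push the gate fully shut again and leave the tray of nuts standing level on the bench. Do not open the hopper that holds the bolts, and do not disturb the tape measure.

Things in the scene. Friction and masses are not known exactly. Their poses are not given: they have to be found in the camera images.
- nut_hopper: fixed feed hopper of grey sheet metal on four steel angle legs; this one holds five hex nuts, seen through its open mouth, and is the nearer or the farther of the two. Origin: on the bench below the centre of its spout; -x points to its front (to the robot's left), +x to its rear, y across, z up. Legs at x +-47 to 65, y +-52 to 65 mm, feet out to x +-85 mm
- nut_gate (a joint): the nut hopper's slide gate: a flat steel plate, top at z 105 mm, that closes the whole throat and carries the parts. Metres pulled out to the hopper's front (-x): 0 fully shut, 0.088 fully out at its stop; it opens from the rear of the throat on, so the last parts drop near the end. Stays where left; about 3 N of friction, more with parts on it
- nut_hopper_mouth (a point): centre of the nut hopper's open flared mouth, z 205 mm: 144 (x) x 120 (y) mm inside, with its rolled rim x +-79 and y +-67 mm outside. It narrows to a straight throat 88 x 64 mm inside, from z 125 mm down to the gate
- nut_hopper_spout (a point): centre of the lower end of the nut hopper's spout, z 80 mm, directly below the throat and of the same inside size, 88 (x) x 64 (y) mm
- nut_hopper_stop (a point): middle of the front face of the low tie bar between the rear legs (z 6 to 32 mm, 62 mm behind the spout's centre), which stops a tray pushed under from the front. The tunnel for the tray is open at the front and 104 mm wide between the legs
- nut_gate_knob (a point): nut hopper: middle of the gate's pull knob: a plain steel cylinder 18 mm in diameter lying along the hopper's x, from 62 to 92 mm in front of its centre when shut (this point: 78 mm), at z 105 mm. The flared wall overhangs it: the rim, 100 mm higher, reaches out as far as the knob, so a gripper here must lean back from the hopper
- bolt_hopper: A second hopper, the same in all its sizes and its gate, beside the first; it holds two hex bolts and must be left shut
- bolt_gate (a joint): The same slide of the bolt hopper's gate, shut at the start: leave it
- tray: empty loose sheet-steel tray, 116 (x) x 84 (y) mm outside, 110 x 78 mm inside, 42 mm high, 0.3 to 0.65 kg, with a wooden handle sticking out level from the middle of its front wall. Origin: centre of its underside; the handle points along -x. Fits under a hopper, handle to the front, with 10 mm to spare a side; against the tie bar it is 4 mm behind the spout's centre
- tray_grip (a point): point on the axis of the tray's handle, at x -105, z 34 mm of the tray. The handle is a plain round bar 18 mm in diameter along the tray's x, from x -70 to -136 mm. With the tray under a hopper the handle lies below and in front of the gate's knob, so a gripper holding it must lean back from the hopper
- nut_1: one of five equal plain M16 hex nuts, 24 mm across the flats, 14 mm thick, 85 g, starting in the nut hopper on its gate. Origin: centre of one face
- nut_2: one of five equal plain M16 hex nuts, 24 mm across the flats, 14 mm thick, 85 g, starting in the nut hopper on its gate. Origin: centre of one face
- nut_3: one of five equal plain M16 hex nuts, 24 mm across the flats, 14 mm thick, 85 g, starting in the nut hopper on its gate. Origin: centre of one face
- nut_4: one of five equal plain M16 hex nuts, 24 mm across the flats, 14 mm thick, 85 g, starting in the nut hopper on its gate. Origin: centre of one face
- nut_5: one of five equal plain M16 hex nuts, 24 mm across the flats, 14 mm thick, 85 g, starting in the nut hopper on its gate. Origin: centre of one face
- tape_measure: tape measure, 32 x 82 x 66 mm, standing beyond and left of the hoppers, loose. Origin: centre of its underside

How it is judged:
By the outcome, as a careful person would: the job done as asked, in the order asked, and still so for the second after the job is handed in, with the robot touching nothing.
It also fails if it takes over 51 s, if anything falls off the work surface, if the arm or the gripper's body presses on something with over 40 N, if the wrist force passes 120 N, or if a joint passes its speed limit or range.

### The arm

A 7-joint arm with a two-finger parallel gripper is mounted at the origin on the work surface; the furniture and walls round the work are solid. World frame = base frame: x ahead of the robot, y to its left, z up, the work surface at z = 0. Lengths are in m, angles in rad, forces in N, time in s.
With the tool pointing down it reaches from about 0.4 to 0.925 m from the base axis. Payload 5.6 kg.
Tool frame: the origin (TCP) lies at the very end of the fingers, on their centre line; the grasp point (between the pads) lies 19 mm behind it (hold_point_z is the z of the grasp point in the tool frame, in m); z points along the fingers, y is the line along which they close (so a half turn about z gives the same grasp; the last joint's range is limited). The gripper opens to 85 mm and grips with 20 to 120 N. Pads are 22 mm wide; open, the fingers measure 114 mm over their backs; the gripper's body (76 mm by 85 mm) begins 54 mm behind the grasp point. The pads swing forward as they close: fully open they stand 13 mm farther back than shut.
Start: joints at [-1.186, 0.468, -0.012, 1.603, 0.006, 1.071, -0.056], TCP at [0.27, 0.591, 0.231] pointing down, gripper open.
Joint ranges: [-2.53, 2.53], [-0.31, 2.02], [-1.57, 1.55], [0.28, 2.44], [-1.29, 4.43], [0.15, 1.84], [-2.92, 2.92]. Speed limits (rad/s): [2.57, 2.57, 3.14, 3.14, 3.14, 3.14, 3.14].

### API

Orientations are given as [roll, pitch, yaw] about the fixed x, y, z axes, in that order (R = Rz(yaw) Ry(pitch) Rx(roll)).
In Python, from station import state, grab_frame, close_job, look_for, trace, hold_point_z gives the robot as it stands.
- The arm moves only by the tool carry_out, never from a script. Its argument "targets" is a list of rows, each an object with "delta_pos": the shift along the tool's x, y, z in units of 0.025 m (1.0 is 0.025 m), a list of three; "dr": the turn, a rotation vector about the tool's x, y, z in units of 4 degrees (1.0 is 4 degrees), a list of three; "gripper": the opening, from 0 (shut) to 1 (fully open). A call has 1 to 20 rows; each row shifts and turns the commanded pose from where the row before left it, along the tool's axes as they then stand; what a row does not reach is not made up. A row lasts 1/8 s, in which the tool goes at most 62.5 mm and 10.7 degrees, less where a joint would pass 70% of its speed; a pose out of reach is approached as far as the arm can. A call with a number of a shift or a turn outside -1 to 1 is refused whole. A call with a gripper value outside its range is refused whole. The fingers move at their own pace and stop on an object; the grip force is fixed at half the most. Time passes only in rows, so rows that do not move let the fingers close. It gives the time, the measured TCP pose, the force, the opening and the grip force at its end, in the units of the state.
- state(): the state, without advancing time (a new reading comes with each control period).
- grab_frame(name): name is "scene" or "side" or "wrist"; returns a dict with "frame" (400x640x3 uint8, red, green, blue), "depth" (400x640 float32, m along the optical axis (not along the pixel's ray), 0 where there is no reading), "fx", "fy", "cx", "cy" (pixels), "eye" and "orientation" of the camera in the world. Camera axes: x right, y up, looking along -z (the intrinsics and any distortion apply to the point x, -y, -z); pixel columns grow to the right and rows downward; lengths in m; the calibration is good to about 2 mm. A picture is of the moment at which its call begins.
- close_job(): hands the job in; it is judged then, once.
Trained networks look in the newest picture that a camera, given by its name, has taken for a name from the list of things; names that differ only in an ending like _2 or _b are one class to them, and where a whole thing is asked for, a point or a joint stands for the part that bears it (a point fixed in the world has none). Each returns a list of dicts, best first, with "confidence" (0 to 1); they miss things now and then, are a little off and sometimes report something else, mostly with a low value. They report only what shows in the picture. A call takes as long as a camera call.
- look_for(thing, camera): "rect" ([left, top, right, bottom] in pixels, round what is visible of it).
- trace(thing, camera): "mask" (400x640 bool, what is visible of it) and "rect" ([left, top, right, bottom] in pixels, round what is visible of it).
The state is a dict: "t": time; "joints": joint angles; "joint_velocities": joint speeds; "tau": joint torques, N m; "tool_pos": TCP position; "orientation": TCP orientation; "force": force on the tool from outside, world axes, zero at the start; "moment": the same for the moment, N m; "grip_width": finger opening in m; "finger_force": force on a finger pad.
Only numpy, scipy, OpenCV 4.12 (cv2) and the standard library are available. Lean on these libraries where they do the work, as an engineer would, in place of code of your own. Each camera call takes 0.05 s, during which the arm holds its last target. There are 200 camera calls.

## Working session

There is one attempt and no reset: what is moved stays moved. The work goes in short steps, Python scripts to look and compute and a tool call to move; the robot and the scene stay as the last step left them, time stands still between calls to the robot, and variables do not carry over. Pictures are saved under pics/ and viewed, at most 10 in all, crops included, and the job is handed in when it is done.

Besides the shell and the picture viewer there is one more tool, called after "Request:" as name([rows], argument=value, ...), one row to a line, values as JSON. carry_out: Moves the arm, as the interface text tells. Shifts and turns lie within -1 to 1; 1 stands for 0.025 m of shift or 4 degrees of turn. Its arguments: {"type":"object","properties":{"targets":{"type":"array"}},"required":["targets"]}

```bash
mkdir -p pics; ls
cat > h.py <<'E'
import numpy as np, cv2
from scipy.spatial.transform import Rotation as R
from station import state, grab_frame, close_job, look_for, trace, hold_point_z
def Rm(o):
    o=np.array(o,float)
    if o.shape==(3,3): return o
    return R.from_euler('xyz',o).as_matrix() if o.size==3 else R.from_quat(o).as_matrix()
def cloud(f):
    d=f['depth']; v,u=np.mgrid[0:d.shape[0],0:d.shape[1]]
    p=np.stack([(u-f['cx'])/f['fx']*d,-(v-f['cy'])/f['fy']*d,-d],-1)
    return p@Rm(f['orientation']).T+np.array(f['eye'])
def save(n,f): cv2.imwrite('pics/'+n,f['frame'][...,::-1])
E
python3 - <<'E'
from h import *
print(hold_point_z,state())
for c in ('scene','side'):
    f=grab_frame(c); save(c+'0.png',f); print({k:f[k] for k in f if k not in('frame','depth')})
    np.savez(c+'0.npz',cloud=cloud(f),d=f['depth'])
    P=cloud(f)
    for t in ('nut_hopper','bolt_hopper','nut_gate_knob','tray','tray_grip','tape_measure','nut_1'):
        for r in trace(t,c)[:3]:
            m=r['mask']&(f['depth']>0); q=P[m]
            print(c,t,round(r['confidence'],2),np.round(r['rect']),np.round(np.percentile(q,[2,50,98],axis=0),3).tolist() if len(q) else None)
E
```

```text
pics
-0.0187 {'t': 0.0, 'joints': array([-1.18599725,  0.46838812, -0.01156207,  1.60365894,  0.00600212,
        1.07138365, -0.05631906]), 'joint_velocities': array([ 0.00012024, -0.00048801,  0.00041736,  0.00041527, -0.00081938,
        0.00047117, -0.00029778]), 'tau': array([ 4.80292329e-04, -5.32376540e+01,  2.21721316e-02, -2.51297057e+01,
        1.15137891e-02,  7.77131907e-03,  9.23801025e-06]), 'tool_pos': array([0.26951432, 0.59086368, 0.23031659]), 'orientation': array([-3.13979434e+00,  1.45709154e-04,  2.71367550e+00]), 'force': array([ 0.09092279,  0.42749014, -0.43485731]), 'moment': array([-0.00231728, -0.01492949, -0.05907409]), 'finger_force': 0.0, 'grip_width': 0.08496022175597452}
{'fx': 518.0370608575755, 'fy': 518.0370608575755, 'cx': 315.27745060341124, 'cy': 201.6612669946931, 'eye': array([0.15185628, 0.67307655, 1.11389543]), 'orientation': array([ 0.67360782,  0.01685008, -2.51225147])}
scene nut_hopper 0.79 [302. 105. 373. 217.] [[0.611, -0.198, 0.005], [0.684, -0.128, 0.146], [0.744, -0.042, 0.21]]
scene nut_hopper 0.35 [317. 143. 340. 182.] [[0.65, -0
[... 1056 characters left out ...]
], [0.507, -0.033, 0.21]]
side nut_gate_knob 0.67 [350. 176. 407. 187.] [[0.664, -0.159, 0.101], [0.696, -0.142, 0.106], [0.715, -0.035, 0.115]]
side tray 0.59 [190. 221. 280. 271.] [[0.448, 0.114, -0.0], [0.509, 0.185, 0.007], [0.567, 0.28, 0.046]]
side tray 0.42 [284. 140. 318. 165.] [[0.762, 0.08, -0.001], [0.766, 0.119, 0.044], [0.791, 0.163, 0.067]]
side tray_grip 0.96 [194. 217. 283. 270.] [[0.448, 0.114, -0.0], [0.508, 0.185, 0.007], [0.566, 0.279, 0.046]]
side tape_measure 0.74 [284. 141. 317. 161.] [[0.761, 0.083, 0.001], [0.766, 0.119, 0.046], [0.806, 0.155, 0.067]]
side tape_measure 0.52 [350. 173. 408. 194.] [[0.649, -0.162, 0.102], [0.692, -0.137, 0.106], [0.715, -0.033, 0.115]]
```

Run:
```python
import cv2,numpy as np
a=cv2.imread('pics/scene0.png')[80:350,220:480]; b=cv2.imread('pics/side0.png')[110:340,170:450]
a=cv2.resize(a,None,fx=1.5,fy=1.5); b=cv2.resize(b,None,fx=1.35,fy=1.35)
h=max(a.shape[0],b.shape[0]); p=lambda i:cv2.copyMakeBorder(i,0,h-i.shape[0],0,0,0)
cv2.imwrite('pics/c0.png',np.hstack([p(a),p(b)]))
for c in('scene','side'):
    P=np.load(c+'0.npz')['cloud']; q=P.reshape(-1,3)
    for n,(x0,x1,y0,y1,z0,z1) in dict(nutrim=(.58,.8,-.3,.02,.195,.22),boltrim=(.33,.56,-.3,.02,.195,.22),nutknob=(.6,.75,-.07,.03,.09,.125),boltknob=(.37,.53,-.06,.03,.09,.125),trayrim=(.42,.6,.09,.24,.036,.05),handle=(.42,.6,.235,.32,.02,.06),innut=(.63,.74,-.18,-.07,.1,.14),inbolt=(.4,.5,-.16,-.05,.1,.14)).items():
        m=(q[:,0]>x0)&(q[:,0]<x1)&(q[:,1]>y0)&(q[:,1]<y1)&(q[:,2]>z0)&(q[:,2]<z1); s=q[m]
        if len(s)<5: print(n,len(s)); continue
        r=cv2.minAreaRect((s[:,:2]*1000).astype(np.float32))
        print(c,n,len(s),'rect',np.round(r[0],1),np.round(r[1],1),round(r[2],1),'z98',round(np.percentile(s[:,2],98),4),'med',np.round(np.median(s,0),3))
```

```text
scene nutrim 786 rect [ 681.  -119.1] [136.5 160.6] 5.9 z98 0.2116 med [ 0.699 -0.137  0.206]
scene boltrim 921 rect [ 445.3 -110.8] [134.2 163.6] 1.9 z98 0.2116 med [ 0.455 -0.13   0.206]
scene nutknob 361 rect [674.9 -48.3] [ 43.3 137. ] 89.9 z98 0.1214 med [ 0.675 -0.062  0.113]
scene boltknob 463 rect [443.6 -37.8] [ 43.8 139.7] 89.5 z98 0.1214 med [ 0.441 -0.05   0.114]
scene trayrim 367 rect [506.3 182.4] [ 85.5 135.6] 28.1 z98 0.0476 med [0.499 0.187 0.043]
scene handle 299 rect [475.8 254.5] [ 38.1 101. ] 52.3 z98 0.0457 med [0.464 0.259 0.041]
scene innut 856 rect [ 684.8 -124.6] [109.5 109.1] 0.1 z98 0.1389 med [ 0.678 -0.142  0.119]
scene inbolt 1037 rect [ 449.5 -105.2] [109.8  99.5] 89.4 z98 0.1388 med [ 0.45  -0.121  0.12 ]
side nutrim 1145 rect [ 679.3 -121.3] [135.2 157. ] 6.0 z98 0.2107 med [ 0.702 -0.127  0.206]
side boltrim 1547 rect [ 444.4 -109.5] [134.1 157.1] 2.1 z98 0.2106 med [ 0.457 -0.114  0.207]
side nutknob 143 rect [645.6 -59.3] [78.7 30.1] 29.7 z98 0.1198 med [ 0.662 -0.058  0.113]
side boltknob 164 rect [412.6 -42.3] [85.1 22.9] 26.3 z98 0.1206 med [ 0.394 -0.05   0.116]
side trayrim 398 rect [504.8 182.6] [ 86.5 135. ] 28.2 z98 0.0472 med [0.494 0.184 0.043]
side handle 260 rect [474.5 254.5] [38.6 99.5] 50.4 z98 0.0462 med [0.461 0.26  0.041]
side innut 1334 rect [ 677.9 -124.7] [ 95.4 109.2] 0.2 z98 0.1385 med [ 0.692 -0.124  0.119]
side inbolt 1855 rect [ 442.4 -105.7] [ 84.8 107.8] 0.2 z98 0.1391 med [ 0.451 -0.112  0.12 ]
```

View pics/c0.png

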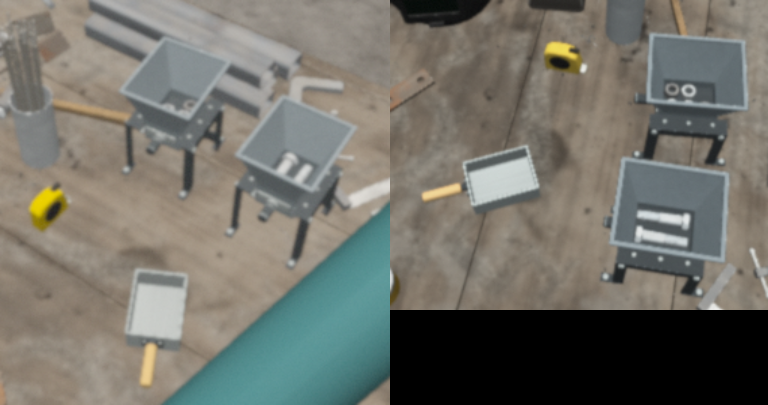

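The nut hopper is the farther one, at about (0.68, -0.12): nuts show at about (680, 90) in the right half, bolts in the nearer hopper. The front and knob face +y. The tray stands at the lower left with its handle towards +y, and the tape is well to the left. I'll fit the exact poses next.

```bash
cat >> h.py <<'E'
from scipy.optimize import least_squares
def rectfit(q,p0,a,b):  # rectangle outline fit, half sizes a,b ; p=(x,y,yaw)
    def d(p):
        c,s=np.cos(p[2]),np.sin(p[2]); X=(q-p[:2])@np.array([[c,-s],[s,c]])
        e=np.abs(X)-[a,b]; return np.where((e<0).all(1),e.max(1),np.hypot(*np.maximum(e,0).T))
    r=least_squares(d,p0,loss='soft_l1',f_scale=.002); return r.x,np.median(np.abs(d(r.x)))
def poses(P,tray0=(.506,.182,np.radians(-62)),hop0=(.68,-.12,np.radians(-84))):
    q=P.reshape(-1,3); o={}
    for n,p0,z0,z1,a,b in (('hop',hop0,.199,.214,.0755,.0635),('tray',tray0,.037,.048,.0565,.0405)):
        p0=np.array(p0); c,s=np.cos(p0[2]),np.sin(p0[2]); X=(q[:,:2]-p0[:2])@np.array([[c,-s],[s,c]])
        m=(q[:,2]>z0)&(q[:,2]<z1)&(np.abs(X)<[a+.015,b+.015]).all(1)
        p,e=rectfit(q[m,:2],p0,a,b); o[n]=p
        print(n,'xy',np.round(p[:2],4),'yaw',round(np.degrees(p[2]),2),'res',round(e,4),m.sum())
    return o
E
python3 - <<'E'
from h import *
for c in('scene','side'):
    P=np.load(c+'0.npz')['cloud']; o=poses(P); q=P.reshape(-1,3)
    for n,z0,z1,x0,x1 in(('tray',.036,.05,-.134,-.072),('hop',.107,.119,-.094,-.064)):
        p=o[n];cc,s=np.cos(p[2]),np.sin(p[2]); X=(q[:,:2]-p[:2])@np.array([[cc,-s],[s,cc]])
        m=(q[:,2]>z0)&(q[:,2]<z1)&(X[:,0]>x0)&(X[:,0]<x1)&(np.abs(X[:,1])<.025); s=X[m]
        if len(s)>5: print(c,n,'bar',len(s),np.polyfit(s[:,0],s[:,1],1),np.mean(s,0),q[m][:,2].max())
E
```

```text
hop xy [ 0.6788 -0.1188] yaw -84.02 res 0.0018 667
tray xy [0.5091 0.176 ] yaw -61.81 res 0.0012 366
scene tray bar 196 [-0.00736299 -0.00093227] [-0.1028872  -0.00017471] 0.04667420986136506
scene hop bar 58 [-0.01632098 -0.00098285] [-0.07884725  0.00030401] 0.1189647942816544
hop xy [ 0.6782 -0.1205] yaw -84.04 res 0.0019 976
tray xy [0.5084 0.1755] yaw -61.56 res 0.0012 391
side tray bar 192 [-0.01441044 -0.00218227] [-0.10323844 -0.00069456] 0.04638008409036476
side hop bar 55 [0.10095849 0.00813831] [-8.12104612e-02 -6.05725543e-05] 0.11680273385778861
```

```bash
cat >> h.py <<'E'
import json
HOP=np.array([.6785,-.1197]); HY=np.radians(-84.0)
def toolR(h,lean):  # h: azimuth (deg) of handle/front direction
    h=np.radians(h); b=np.array([[np.cos(h),np.sin(h),0],[np.sin(h),-np.cos(h),0],[0,0,-1.]]).T
    return b@R.from_euler('y',-lean,degrees=True).as_matrix()
def rows(p,Rr,grasp,h,lean,g,frac=1.,n=None):
    """rows from pose (p,Rr) to the grasp point at 'grasp'; returns end pose"""
    Rt=toolR(h,lean); pt=np.array(grasp)-hold_point_z*Rt[:,2]
    rv=R.from_matrix(Rr.T@Rt).as_rotvec()
    n=n or int(np.ceil(max(np.linalg.norm(pt-p)/.025,np.degrees(np.linalg.norm(rv))/4)/frac))
    out=[];P0,R0=p.copy(),Rr.copy();k=0
    for i in range(1,n+1):
        Pd=P0+(pt-P0)*i/n; Rd=R0@R.from_rotvec(rv*i/n).as_matrix()
        d=np.round(Rr.T@(Pd-p)/.025,2); w=np.round(np.degrees(R.from_matrix(Rr.T@Rd).as_rotvec())/4,2)
        p=p+Rr@d*.025; Rr=Rr@R.from_rotvec(np.radians(w*4)).as_matrix(); out.append((d.tolist(),w.tolist()))
    for d,w in out: print(json.dumps({"delta_pos":d,"dr":w,"gripper":g}).replace(" ","")+",",end='')
    print('\n--',n); return p,Rr
def cur():
    s=state(); return np.array(s['tool_pos']),Rm(s['orientation'])
def rep():
    p,r=cur(); s=state(); print('t',round(s['t'],2),'grasp',np.round(p+hold_point_z*r[:,2],4),'head',np.round(np.degrees(np.arctan2(-r[0,1],r[1,1]))%180,2),'lean',round(np.degrees(np.arcsin(r[2,0])),2),'ytilt',np.round(np.degrees(np.arcsin(r[2,1])),2),'F',np.round(s['force'],1),'w',round(s['grip_width'],4),'ff',round(float(s['finger_force']),1),'j',np.round(s['joints'],2))
E
python3 - <<'E'
from h import *
p,r=cur(); rep()
u=np.array([np.cos(np.radians(118.2)),np.sin(np.radians(118.2)),0]); g=np.array([.5088,.1758,.034])+.110*u
t=toolR(118.2,40)[:,2]
a=rows(p,r,g-.09*t,118.2,40,1.0)
a=rows(*a,g,118.2,40,1.0,frac=.6)
E
```

```text
t 0.8 grasp [0.2697 0.5914 0.25  ] head 155.48 lean -0.0 ytilt 0.0 F [-0.5  0.1 -0. ] w 0.085 ff 0.0 j [-1.19  0.47 -0.01  1.6   0.01  1.07 -0.06]
{"delta_pos":[-0.71,-0.49,0.38],"dr":[0.22,-0.64,0.6],"gripper":1.0},{"delta_pos":[-0.71,-0.46,0.42],"dr":[0.21,-0.65,0.59],"gripper":1.0},{"delta_pos":[-0.71,-0.42,0.46],"dr":[0.22,-0.64,0.6],"gripper":1.0},{"delta_pos":[-0.71,-0.38,0.49],"dr":[0.22,-0.64,0.59],"gripper":1.0},{"delta_pos":[-0.69,-0.35,0.54],"dr":[0.21,-0.64,0.6],"gripper":1.0},{"delta_pos":[-0.69,-0.31,0.57],"dr":[0.22,-0.65,0.59],"gripper":1.0},{"delta_pos":[-0.67,-0.27,0.6],"dr":[0.22,-0.64,0.6],"gripper":1.0},{"delta_pos":[-0.65,-0.24,0.64],"dr":[0.21,-0.64,0.59],"gripper":1.0},{"delta_pos":[-0.64,-0.2,0.67],"dr":[0.22,-0.64,0.6],"gripper":1.0},{"delta_pos":[-0.61,-0.16,0.7],"dr":[0.22,-0.65,0.6],"gripper":1.0},{"delta_pos":[-0.58,-0.13,0.73],"dr":[0.22,-0.64,0.59],"gripper":1.0},{"delta_pos":[-0.56,-0.09,0.75],"dr":[0.21,-0.64,0.6],"gripper":1.0},{"delta_pos":[-0.53,-0.06,0.79],"dr":[0.22,-0.64,0.59],"gripper":1.0},{"delta_pos":[-0.49,-0.02,0.8],"dr":[0.22,-0.65,0.6],"gripper":1.0},{"delta_pos":[-0.45,0.01,0.83],"dr":[0.21,-0.64,0.59],"gripper":1.0},
-- 15
{"delta_pos":[-0.0,-0.0,0.6],"dr":[0.0,0.0,0.0],"gripper":1.0},{"delta_pos":[-0.0,-0.0,0.6],"dr":[0.0,0.0,0.0],"gripper":1.0},{"delta_pos":[-0.0,-0.0,0.6],"dr":[0.0,0.0,0.0],"gripper":1.0},{"delta_pos":[-0.0,-0.0,0.6],"dr":[0.0,0.0,0.0],"gripper":1.0},{"delta_pos":[-0.0,-0.0,0.6],"dr":[0.0,0.0,0.0],"gripper":1.0},{"delta_pos":[-0.0,-0.0,0.6],"dr":[0.0,0.0,0.0],"gripper":1.0},
-- 6
```

Request:
carry_out([
  {"delta_pos":[-0.71,-0.49,0.38],"dr":[0.22,-0.64,0.6],"gripper":1.0},
  {"delta_pos":[-0.71,-0.46,0.42],"dr":[0.21,-0.65,0.59],"gripper":1.0},
  {"delta_pos":[-0.71,-0.42,0.46],"dr":[0.22,-0.64,0.6],"gripper":1.0},
  {"delta_pos":[-0.71,-0.38,0.49],"dr":[0.22,-0.64,0.59],"gripper":1.0},
  {"delta_pos":[-0.69,-0.35,0.54],"dr":[0.21,-0.64,0.6],"gripper":1.0},
  {"delta_pos":[-0.69,-0.31,0.57],"dr":[0.22,-0.65,0.59],"gripper":1.0},
  {"delta_pos":[-0.67,-0.27,0.6],"dr":[0.22,-0.64,0.6],"gripper":1.0},
  {"delta_pos":[-0.65,-0.24,0.64],"dr":[0.21,-0.64,0.59],"gripper":1.0},
  {"delta_pos":[-0.64,-0.2,0.67],"dr":[0.22,-0.64,0.6],"gripper":1.0},
  {"delta_pos":[-0.61,-0.16,0.7],"dr":[0.22,-0.65,0.6],"gripper":1.0},
  {"delta_pos":[-0.58,-0.13,0.73],"dr":[0.22,-0.64,0.59],"gripper":1.0},
  {"delta_pos":[-0.56,-0.09,0.75],"dr":[0.21,-0.64,0.6],"gripper":1.0},
  {"delta_pos":[-0.53,-0.06,0.79],"dr":[0.22,-0.64,0.59],"gripper":1.0},
  {"delta_pos":[-0.49,-0.02,0.8],"dr":[0.22,-0.65,0.6],"gripper":1.0},
  {"delta_pos":[-0.45,0.01,0.83],"dr":[0.21,-0.64,0.59],"gripper":1.0},
])

```text
t: 2.68
tool_pos: [0.4356, 0.3131, 0.0883]
orientation: [3.14, 0.699, 2.062]
force: [-0.6, 0.1, 0.1]
grip_width: 0.0852
finger_force: 0.0
```

Run:
```python
from h import *
rep(); f=grab_frame('wrist'); save('w1.png',f)
for n in('scene','side'): poses(cloud(grab_frame(n)))
p,r=cur()
u=np.array([np.cos(np.radians(118.2)),np.sin(np.radians(118.2)),0]); g=np.array([.5088,.1758,.034])+.110*u
rows(p,r,g,118.2,40,1.0,frac=.6)
```

```text
t 2.67 grasp [0.4299 0.3237 0.1026] head 118.17 lean -40.04 ytilt 0.06 F [-0.6  0.1  0.1] w 0.0852 ff 0.0 j [-1.32  0.7   0.4   1.88  0.43  0.99 -0.78]
hop xy [ 0.6788 -0.1186] yaw -83.85 res 0.002 675
tray xy [0.5091 0.176 ] yaw -61.62 res 0.0012 361
hop xy [ 0.6784 -0.1205] yaw -84.06 res 0.0018 962
tray xy [0.5084 0.1757] yaw -61.93 res 0.0011 391
{"delta_pos":[-0.0,0.0,0.6],"dr":[-0.0,0.0,0.0],"gripper":1.0},{"delta_pos":[-0.0,0.0,0.59],"dr":[-0.0,0.0,0.0],"gripper":1.0},{"delta_pos":[-0.0,0.01,0.6],"dr":[-0.01,0.01,0.01],"gripper":1.0},{"delta_pos":[-0.0,-0.0,0.59],"dr":[0.0,-0.0,-0.0],"gripper":1.0},{"delta_pos":[-0.0,-0.0,0.6],"dr":[-0.0,-0.0,0.0],"gripper":1.0},{"delta_pos":[-0.0,0.0,0.59],"dr":[-0.0,0.0,0.0],"gripper":1.0},
-- 6
```

View pics/w1.png

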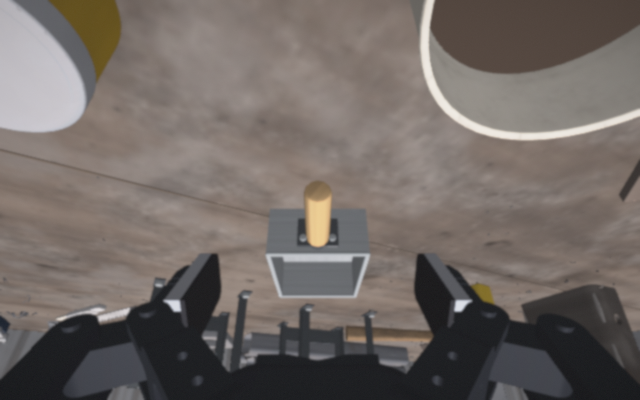

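The handle tip sits at (318, 190), centred between the fingers (inner pad edges at columns 218 and 415). Two vessels appear at the top of the picture, on the side the gripper leans towards, so I'll locate them.

Run:
```python
from h import *
f=grab_frame('wrist'); P=cloud(f)
for n,(a,b,c,d) in dict(left=(0,130,0,125),right=(0,135,420,640)).items():
    q=P[a:b,c:d].reshape(-1,3); dd=f['depth'][a:b,c:d].ravel(); q=q[(dd>0)&(q[:,2]>.015)]; print(n,len(q),np.round(np.percentile(q,[1,50,99],axis=0),3).tolist())
print(np.array(f['eye']))
for c in('scene','side'):
    f=np.load(c+'0.npz'); q=f['cloud'].reshape(-1,3); q=q[f['d'].ravel()>0]
    H,_,_=np.histogram2d(q[:,0],q[:,1],bins=[np.arange(.2,1,.04),np.arange(-.3,.8,.04)])
    Z=np.zeros((20,28))-1
    i=((q[:,0]-.2)/.04).astype(int); j=((q[:,1]+.3)/.04).astype(int)
    m=(i>=0)&(i<20)&(j>=0)&(j<28)&(q[:,2]<.6)
    np.maximum.at(Z,(i[m],j[m]),q[m,2]); print(c); print('y:',' '.join('%3d'%(y*100) for y in np.arange(-.3,.8,.04)))
    for k in range(20): print('%.2f'%(.2+.04*k),' '.join('%3d'%(z*100) if z>-1 else '  .' for z in Z[k]))
```

```text
left 12879 [[0.298, 0.295, 0.017], [0.316, 0.335, 0.047], [0.327, 0.355, 0.049]]
right 27456 [[0.405, 0.405, 0.053], [0.454, 0.42, 0.056], [0.476, 0.441, 0.081]]
[0.36558108 0.44294578 0.14986498]
scene
y: -30 -26 -22 -18 -14 -10  -6  -2   1   5   9  13  17  21  25  29  33  37  41  45  49  53  57  61  65  69  73  77
0.20   .   .   .   .   .   .   .   .   0   0   0   0   0   0   0   .   .   .   .   .   .   .   .   .   .   .   .   .
0.24   .   .   .   .   .   .   .   .   .   .   .   .   .   .   .   .   .   .   .   .   .  59   .   .   .   .   .   .
0.28   0   0   1   .   .   .   .   .   .   .   .   .   .   .   .   .   .   .   .   .  59  59   .   .   .   .   .   .
0.32   0   1   1   0   0   0   0   0   .   .   .   .   .   .   .   .   .   .   .   .   .   .   .   .   .   .   .   .
0.36   0   1  21  21  21  21  21   0   0   0   0   0   0   .   .   .   .   .   .   .   .   .   .   .   .   .   .   .
0.40   1   0  21  21  16  16  21  11   0   1   0   0   0   0   0   0   0   8   .   .   .   .   .   .   .   .   .   .
0.44   .   .  21  21  13  13  21  11   0   0   0   4   4   4   4   0   0   8   8
[... 3317 characters left out ...]
.76   8   0   .   .   .   .   0   0   0   6   6   6   0   0   0  19  19  19  19  13   0   .   .   .   .   .   .   .
0.80   9   0   .   .   .   .   0   0   0   0   0   0   0   0   0  19  21  22  22  20  14   .   .   .   .   .   .   .
0.84   8   0   .   .   .   .   0  31  32   1   0   0   0   0  16  21  23  23  23  22  19   .   .   .   .   .   .   .
0.88   8   0   0   0   2   2   0  32  31   0  32  32  32  10  18  22  32  32  24  23  20   .   .   .   .   .   .   .
0.92   9   0   0   0   0   2   0  14   .   0  32  32  32   0  18  22  32  32  32   .   .   .   .   .   .   .   .   .
0.96   8   0   0   0   0   3   2   0   .   0  14   .   .   0  15  17  17  31  31   .   .   .   .   .   .   .   .   .
```

View pics/scene0.png

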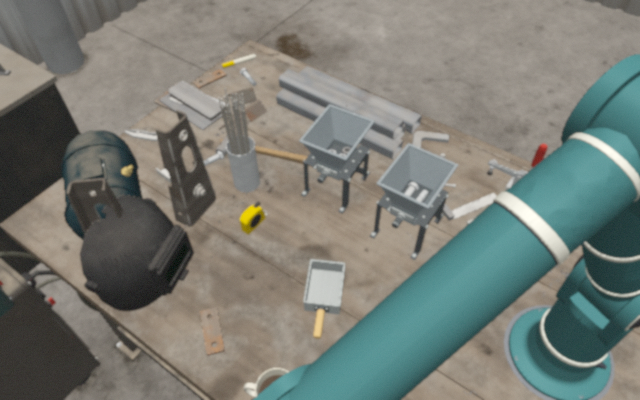

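A mug stands at about x 0.36–0.49, y 0.37–0.48, with its top at z 0.08. A 40° lean at this spot would bring the wrist camera close to it. I'll grasp with a 15° lean here, drag the tray in front of the hopper, and re-grasp there leaning 40°.

Run:
```python
from h import *
p,r=cur()
u=np.array([np.cos(np.radians(118.2)),np.sin(np.radians(118.2)),0]); g=np.array([.5088,.1758,.034])+.110*u
a=rows(p,r,g+[0,0,.035],118.2,15,1.0,frac=.9)
a=rows(*a,g,118.2,15,1.0,frac=.6)
```

```text
{"delta_pos":[-0.09,-0.0,0.35],"dr":[0.0,0.89,0.0],"gripper":1.0},{"delta_pos":[-0.11,-0.0,0.35],"dr":[0.0,0.89,0.01],"gripper":1.0},{"delta_pos":[-0.12,-0.0,0.34],"dr":[0.0,0.89,-0.0],"gripper":1.0},{"delta_pos":[-0.15,-0.0,0.33],"dr":[0.0,0.9,0.0],"gripper":1.0},{"delta_pos":[-0.18,-0.01,0.32],"dr":[0.0,0.89,0.0],"gripper":1.0},{"delta_pos":[-0.19,0.0,0.31],"dr":[0.0,0.89,0.01],"gripper":1.0},{"delta_pos":[-0.2,0.0,0.29],"dr":[0.0,0.89,-0.0],"gripper":1.0},
-- 7
{"delta_pos":[0.12,0.0,0.45],"dr":[0.0,-0.0,-0.0],"gripper":1.0},{"delta_pos":[0.12,0.0,0.45],"dr":[0.0,-0.0,-0.0],"gripper":1.0},{"delta_pos":[0.12,0.0,0.45],"dr":[0.0,-0.0,-0.0],"gripper":1.0},
-- 3
```

Request:
carry_out([
  {"delta_pos":[-0.09,0,0.35],"dr":[0,0.89,0],"gripper":1.0},
  {"delta_pos":[-0.11,0,0.35],"dr":[0,0.89,0],"gripper":1.0},
  {"delta_pos":[-0.12,0,0.34],"dr":[0,0.89,0],"gripper":1.0},
  {"delta_pos":[-0.15,0,0.33],"dr":[0,0.9,0],"gripper":1.0},
  {"delta_pos":[-0.18,0,0.32],"dr":[0,0.89,0],"gripper":1.0},
  {"delta_pos":[-0.19,0,0.31],"dr":[0,0.89,0],"gripper":1.0},
  {"delta_pos":[-0.2,0,0.29],"dr":[0,0.89,0],"gripper":1.0},
  {"delta_pos":[0.12,0,0.45],"dr":[0,0,0],"gripper":1.0},
  {"delta_pos":[0.12,0,0.45],"dr":[0,0,0],"gripper":1.0},
  {"delta_pos":[0.12,0,0.45],"dr":[0,0,0],"gripper":1.0},
  {"delta_pos":[0,0,0],"dr":[0,0,0],"gripper":0},
  {"delta_pos":[0,0,0],"dr":[0,0,0],"gripper":0},
  {"delta_pos":[0,0,0],"dr":[0,0,0],"gripper":0},
  {"delta_pos":[0,0,0],"dr":[0,0,0],"gripper":0},
  {"delta_pos":[0,0,0],"dr":[0,0,0],"gripper":0},
  {"delta_pos":[0,0,0],"dr":[0,0,0],"gripper":0},
])

```text
t: 4.88
tool_pos: [0.4596, 0.2683, 0.0165]
orientation: [3.141, 0.262, 2.063]
force: [-1.1, 1.5, 4.3]
grip_width: 0.0164
finger_force: 58.4
```

Run:
```python
from h import *
rep(); p,r=cur(); z=(p+hold_point_z*r[:,2])[2]
rows(p,r,[.6513,.1389,z+.0005],96,15,0,frac=.75)
```

```text
t 4.88 grasp [0.4573 0.2726 0.0346] head 118.22 lean -15.03 ytilt 0.04 F [-1.1  1.5  4.3] w 0.0164 ff 58.4 j [-0.92  0.63  0.23  2.01  0.22  0.59 -0.43]
{"delta_pos":[-0.62,0.33,0.17],"dr":[0.11,0.0,0.41],"gripper":0},{"delta_pos":[-0.61,0.34,0.16],"dr":[0.11,0.0,0.42],"gripper":0},{"delta_pos":[-0.61,0.36,0.16],"dr":[0.11,0.0,0.41],"gripper":0},{"delta_pos":[-0.59,0.39,0.16],"dr":[0.12,0.0,0.41],"gripper":0},{"delta_pos":[-0.58,0.4,0.15],"dr":[0.11,0.0,0.41],"gripper":0},{"delta_pos":[-0.57,0.41,0.15],"dr":[0.11,0.0,0.42],"gripper":0},{"delta_pos":[-0.55,0.44,0.15],"dr":[0.11,0.0,0.41],"gripper":0},{"delta_pos":[-0.55,0.45,0.14],"dr":[0.11,0.0,0.41],"gripper":0},{"delta_pos":[-0.53,0.47,0.14],"dr":[0.11,0.0,0.41],"gripper":0},{"delta_pos":[-0.51,0.48,0.14],"dr":[0.11,0.0,0.42],"gripper":0},{"delta_pos":[-0.5,0.51,0.13],"dr":[0.12,0.0,0.41],"gripper":0},{"delta_pos":[-0.49,0.51,0.13],"dr":[0.11,0.0,0.41],"gripper":0},{"delta_pos":[-0.47,0.53,0.13],"dr":[0.11,0.0,0.41],"gripper":0},
-- 13
```

Request:
carry_out([
  {"delta_pos":[-0.62,0.33,0.17],"dr":[0.11,0.0,0.41],"gripper":0},
  {"delta_pos":[-0.61,0.34,0.16],"dr":[0.11,0.0,0.42],"gripper":0},
  {"delta_pos":[-0.61,0.36,0.16],"dr":[0.11,0.0,0.41],"gripper":0},
  {"delta_pos":[-0.59,0.39,0.16],"dr":[0.12,0.0,0.41],"gripper":0},
  {"delta_pos":[-0.58,0.4,0.15],"dr":[0.11,0.0,0.41],"gripper":0},
  {"delta_pos":[-0.57,0.41,0.15],"dr":[0.11,0.0,0.42],"gripper":0},
  {"delta_pos":[-0.55,0.44,0.15],"dr":[0.11,0.0,0.41],"gripper":0},
  {"delta_pos":[-0.55,0.45,0.14],"dr":[0.11,0.0,0.41],"gripper":0},
  {"delta_pos":[-0.53,0.47,0.14],"dr":[0.11,0.0,0.41],"gripper":0},
  {"delta_pos":[-0.51,0.48,0.14],"dr":[0.11,0.0,0.42],"gripper":0},
  {"delta_pos":[-0.5,0.51,0.13],"dr":[0.12,0.0,0.41],"gripper":0},
  {"delta_pos":[-0.49,0.51,0.13],"dr":[0.11,0.0,0.41],"gripper":0},
  {"delta_pos":[-0.47,0.53,0.13],"dr":[0.11,0.0,0.41],"gripper":0},
  {"delta_pos":[0,0,0],"dr":[0,0,0],"gripper":0},
])

```text
t: 6.62
tool_pos: [0.6537, 0.1307, 0.0166]
orientation: [3.14, 0.265, 1.673]
force: [2.3, -1.7, 1.9]
grip_width: 0.016
finger_force: 58.7
```

Run:
```python
from h import *
rep()
for n in('scene','side'):
    f=grab_frame(n); save(n+'2.png',f); poses(cloud(f),tray0=(.6628,.0295,np.radians(-84)))
    P=cloud(f); t=trace('tray',n)[0]; q=P[t['mask']]; print(round(t['confidence'],2),np.round(np.percentile(q,[2,50,98],axis=0),3).tolist())
a=cv2.imread('pics/scene2.png')[60:310,200:480]; b=cv2.imread('pics/side2.png')[90:340,170:450]
cv2.imwrite('pics/c2.png',np.hstack([cv2.resize(i,None,fx=1.4,fy=1.4) for i in(a,b)]))
p,r=cur(); rows(p,r,p+hold_point_z*r[:,2],96,40,.4,frac=.9)
```

```text
t 6.62 grasp [0.6532 0.1356 0.0346] head 95.88 lean -15.19 ytilt 0.08 F [ 2.3 -1.7  1.9] w 0.016 ff 58.7 j [-0.56  0.8   0.28  1.66  0.08  0.78 -0.31]
hop xy [ 0.6777 -0.1182] yaw -84.24 res 0.0018 313
tray xy [0.6636 0.0266] yaw -83.77 res 0.0012 254
0.66 [[0.618, -0.034, -0.0], [0.662, 0.015, 0.011], [0.708, 0.152, 0.046]]
hop xy [ 0.6783 -0.1205] yaw -84.11 res 0.0018 974
tray xy [0.6619 0.0271] yaw -83.93 res 0.0011 343
0.94 [[0.616, -0.032, -0.0], [0.668, 0.03, 0.008], [0.707, 0.11, 0.046]]
{"delta_pos":[-0.04,0.0,-0.01],"dr":[-0.0,-0.89,0.0],"gripper":0.4},{"delta_pos":[-0.05,0.0,-0.01],"dr":[-0.0,-0.89,0.0],"gripper":0.4},{"delta_pos":[-0.05,0.0,-0.0],"dr":[-0.0,-0.89,0.0],"gripper":0.4},{"delta_pos":[-0.04,0.0,-0.0],"dr":[-0.0,-0.88,0.0],"gripper":0.4},{"delta_pos":[-0.05,0.0,-0.0],"dr":[-0.0,-0.89,0.01],"gripper":0.4},{"delta_pos":[-0.04,0.0,0.0],"dr":[-0.0,-0.89,-0.0],"gripper":0.4},{"delta_pos":[-0.05,0.0,0.01],"dr":[-0.01,-0.89,-0.0],"gripper":0.4},
-- 7
```

View pics/c2.png

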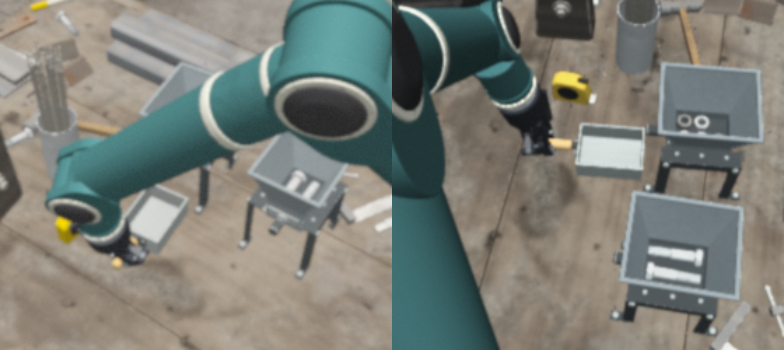

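The side view shows the tray straight in front of the nut hopper (tray at 610,150; hopper at 710,100). The tape is untouched and the wrist is clear of it. Now I release, lean to 40° about the grasp point and re-grasp.

Request:
carry_out([
  {"delta_pos":[0,0,0],"dr":[0,0,0],"gripper":0.4},
  {"delta_pos":[0,0,0],"dr":[0,0,0],"gripper":0.4},
  {"delta_pos":[-0.04,0,0],"dr":[0,-0.89,0],"gripper":0.4},
  {"delta_pos":[-0.05,0,0],"dr":[0,-0.89,0],"gripper":0.4},
  {"delta_pos":[-0.05,0,0],"dr":[0,-0.89,0],"gripper":0.4},
  {"delta_pos":[-0.04,0,0],"dr":[0,-0.88,0],"gripper":0.4},
  {"delta_pos":[-0.05,0,0],"dr":[0,-0.89,0],"gripper":0.4},
  {"delta_pos":[-0.04,0,0],"dr":[0,-0.89,0],"gripper":0.4},
  {"delta_pos":[-0.05,0,0],"dr":[0,-0.89,0],"gripper":0.4},
  {"delta_pos":[0,0,0],"dr":[0,0,0],"gripper":0},
  {"delta_pos":[0,0,0],"dr":[0,0,0],"gripper":0},
  {"delta_pos":[0,0,0],"dr":[0,0,0],"gripper":0},
  {"delta_pos":[0,0,0],"dr":[0,0,0],"gripper":0},
])

```text
t: 8.45
tool_pos: [0.6524, 0.1262, 0.0202]
orientation: [-3.141, 0.696, 1.675]
force: [-0.4, 0.0, -1.8]
grip_width: 0.0162
finger_force: 58.6
```

Run:
```python
from h import *
rep()
poses(cloud(grab_frame('side')),tray0=(.6628,.0275,np.radians(-84)))
p,r=cur(); f=np.array([np.cos(np.radians(96)),np.sin(np.radians(96)),0])
g=p+hold_point_z*r[:,2]
d=(g[:2]-HOP)@f[:2]; lat=(g[:2]-HOP)@[-f[1],f[0]]; print('d',d,'lat',lat)
t=np.append(HOP,g[2])+f*(d-.140)
a=rows(p,r,t,96,40,0,n=10)
```

```text
t 8.45 grasp [0.6511 0.1382 0.0346] head 95.95 lean -39.89 ytilt -0.03 F [-0.4  0.  -1.8] w 0.0162 ff 58.6 j [-0.85  0.97  0.5   1.57  0.28  0.97 -0.58]
hop xy [ 0.6782 -0.1204] yaw -84.0 res 0.0019 983
tray xy [0.6614 0.0257] yaw -83.87 res 0.0011 340
d 0.2593233629786665 lat 0.0002890345950797015
{"delta_pos":[-0.43,0.0,0.36],"dr":[-0.0,-0.0,-0.0],"gripper":0},{"delta_pos":[-0.43,0.0,0.36],"dr":[-0.0,-0.0,-0.0],"gripper":0},{"delta_pos":[-0.43,0.01,0.36],"dr":[-0.0,-0.01,-0.0],"gripper":0},{"delta_pos":[-0.43,-0.0,0.36],"dr":[-0.01,0.0,-0.0],"gripper":0},{"delta_pos":[-0.43,-0.0,0.36],"dr":[0.0,-0.0,-0.0],"gripper":0},{"delta_pos":[-0.43,-0.0,0.36],"dr":[0.0,-0.0,-0.0],"gripper":0},{"delta_pos":[-0.43,0.0,0.36],"dr":[0.0,-0.01,-0.0],"gripper":0},{"delta_pos":[-0.43,0.0,0.36],"dr":[-0.0,0.0,-0.0],"gripper":0},{"delta_pos":[-0.43,0.0,0.36],"dr":[-0.0,-0.0,-0.0],"gripper":0},{"delta_pos":[-0.42,0.01,0.36],"dr":[-0.0,-0.0,-0.01],"gripper":0},
-- 10
```

Request:
carry_out([
  {"delta_pos":[-0.43,0,0.36],"dr":[0,0,0],"gripper":0},
  {"delta_pos":[-0.43,0,0.36],"dr":[0,0,0],"gripper":0},
  {"delta_pos":[-0.43,0,0.36],"dr":[0,0,0],"gripper":0},
  {"delta_pos":[-0.43,0,0.36],"dr":[0,0,0],"gripper":0},
  {"delta_pos":[-0.43,0,0.36],"dr":[0,0,0],"gripper":0},
  {"delta_pos":[-0.43,0,0.36],"dr":[0,0,0],"gripper":0},
  {"delta_pos":[-0.43,0,0.36],"dr":[0,0,0],"gripper":0},
  {"delta_pos":[-0.43,0,0.36],"dr":[0,0,0],"gripper":0},
  {"delta_pos":[-0.43,0,0.36],"dr":[0,0,0],"gripper":0},
  {"delta_pos":[-0.42,0.01,0.36],"dr":[0,0,0],"gripper":0},
  {"delta_pos":[0,0,0],"dr":[0,0,0],"gripper":0},
])

```text
t: 9.88
tool_pos: [0.6669, -0.0149, 0.0202]
orientation: [-3.14, 0.698, 1.674]
force: [-0.1, -0.4, -3.5]
grip_width: 0.0162
finger_force: 58.5
```

Run:
```python
from h import *
rep()
p,r=cur(); f=np.array([np.cos(np.radians(96)),np.sin(np.radians(96)),0])
g=p+hold_point_z*r[:,2]
d=(g[:2]-HOP)@f[:2]; lat=(g[:2]-HOP)@[-f[1],f[0]]; print('d',d,'lat',lat)
```

```text
t 9.88 grasp [ 0.6657 -0.0029  0.0345] head 95.85 lean -40.01 ytilt -0.05 F [-0.1 -0.4 -3.5] w 0.0162 ff 58.5 j [-0.7   0.94  0.55  1.68  0.35  0.8  -0.49]
d 0.11749646350829972 lat 0.0005440138935264331
```

Request:
carry_out([
  {"delta_pos":[-0.08,0,0.065],"dr":[0,0,0],"gripper":0},
  {"delta_pos":[-0.08,0,0.065],"dr":[0,0,0],"gripper":0},
  {"delta_pos":[-0.08,0,0.065],"dr":[0,0,0],"gripper":0},
  {"delta_pos":[-0.04,0,0.03],"dr":[0,0,0],"gripper":0},
  {"delta_pos":[0,0,0],"dr":[0,0,0],"gripper":0},
])

```text
t: 10.5
tool_pos: [0.6682, -0.0216, 0.0201]
orientation: [-3.141, 0.697, 1.676]
force: [0.3, -0.3, -2.5]
grip_width: 0.0167
finger_force: 58.7
```

Request:
carry_out([
  {"delta_pos":[-0.06,0,0.05],"dr":[0,0,0],"gripper":0},
  {"delta_pos":[-0.06,0,0.05],"dr":[0,0,0],"gripper":0},
  {"delta_pos":[0,0,0],"dr":[0,0,0],"gripper":0},
])

```text
t: 10.88
tool_pos: [0.6686, -0.024, 0.0197]
orientation: [-3.141, 0.695, 1.677]
force: [-1.0, 4.9, -0.8]
grip_width: 0.0164
finger_force: 59.0
```

Run:
```python
from h import *
rep()
for n in ('side','scene'):
    f=grab_frame(n); save(n+'3.png',f); P=cloud(f); t=trace('tray',n)
    if t: q=P[t[0]['mask']]; print(n,t[0]['confidence'],np.round(np.percentile(q,[2,50,98],axis=0),3).tolist())
    q=P.reshape(-1,3); h=np.array([[np.cos(HY),-np.sin(HY)],[np.sin(HY),np.cos(HY)]]); X=(q[:,:2]-HOP)@h
    m=(q[:,2]>.036)&(q[:,2]<.05)&(X[:,0]<-.03)&(X[:,0]>-.075)&(abs(X[:,1])<.06); 
    if m.sum(): print(m.sum(),np.round(np.percentile(X[m],[1,50,99],axis=0),4))
a=cv2.imread('pics/scene3.png')[60:260,230:450]; b=cv2.imread('pics/side3.png')[100:300,230:450]
cv2.imwrite('pics/c3.png',np.hstack([cv2.resize(i,None,fx=1.8,fy=1.8) for i in(a,b)]))
```

```text
t 10.88 grasp [ 0.6673 -0.0121  0.0341] head 96.06 lean -39.84 ytilt -0.02 F [-1.   4.9 -0.8] w 0.0164 ff 59.0 j [-0.69  0.94  0.55  1.69  0.35  0.78 -0.48]
side 0.97 [[0.63, -0.176, 0.0], [0.64, -0.117, 0.029], [0.674, -0.019, 0.049]]
60 [[-0.0746 -0.0442]
 [-0.0617 -0.0023]
 [-0.0312  0.025 ]]
```

View pics/c3.png

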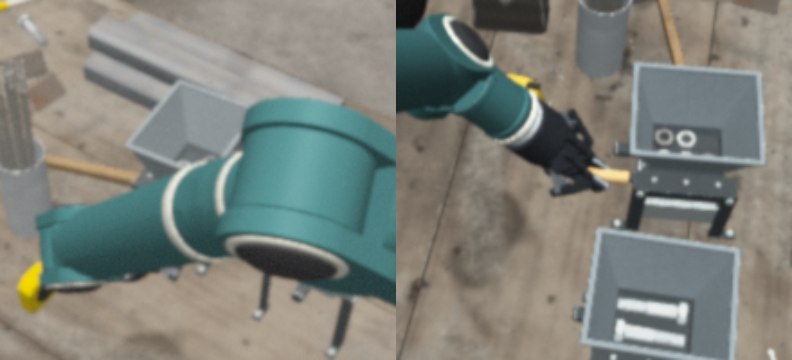

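The side view shows the tray (about 680,205) under the nut hopper, with its handle at (610,175). A 5 N contact after 151 mm of push matches the tie bar. Now I release and go to the knob.

Run:
```python
from h import *
p,r=cur(); f=np.array([np.cos(np.radians(96)),np.sin(np.radians(96)),0]); g=p+hold_point_z*r[:,2]
pt=lambda d,z: np.append(HOP,z)+f*d
t=toolR(96,40)[:,2]; k=pt(.087,.105)
a=rows(p,r,g-.06*t,96,40,.4,n=4)
a=rows(*a,k-.05*t,96,40,.4,n=4)
a=rows(*a,k,96,40,.4,n=4)
```

```text
{"delta_pos":[0.0,0.0,-0.6],"dr":[0.0,-0.01,0.0],"gripper":0.4},{"delta_pos":[0.0,0.0,-0.6],"dr":[0.0,-0.01,0.01],"gripper":0.4},{"delta_pos":[0.0,0.0,-0.6],"dr":[0.0,-0.01,0.0],"gripper":0.4},{"delta_pos":[0.0,0.0,-0.6],"dr":[0.01,-0.01,0.0],"gripper":0.4},
-- 4
{"delta_pos":[-0.62,-0.0,-0.31],"dr":[-0.0,0.0,0.0],"gripper":0.4},{"delta_pos":[-0.62,-0.0,-0.3],"dr":[-0.0,0.0,0.0],"gripper":0.4},{"delta_pos":[-0.61,-0.0,-0.31],"dr":[-0.0,0.0,0.0],"gripper":0.4},{"delta_pos":[-0.62,-0.01,-0.31],"dr":[-0.0,0.0,0.0],"gripper":0.4},
-- 4
{"delta_pos":[-0.0,0.0,0.5],"dr":[-0.0,0.0,0.0],"gripper":0.4},{"delta_pos":[-0.0,0.0,0.5],"dr":[-0.0,0.0,0.0],"gripper":0.4},{"delta_pos":[-0.0,0.0,0.5],"dr":[-0.0,0.0,0.0],"gripper":0.4},{"delta_pos":[-0.0,0.0,0.5],"dr":[-0.0,0.0,0.0],"gripper":0.4},
-- 4
```

Request:
carry_out([
  {"delta_pos":[0,0,0],"dr":[0,0,0],"gripper":0.4},
  {"delta_pos":[0,0,0],"dr":[0,0,0],"gripper":0.4},
  {"delta_pos":[0,0,-0.6],"dr":[0,0,0],"gripper":0.4},
  {"delta_pos":[0,0,-0.6],"dr":[0,0,0],"gripper":0.4},
  {"delta_pos":[0,0,-0.6],"dr":[0,0,0],"gripper":0.4},
  {"delta_pos":[0,0,-0.6],"dr":[0,0,0],"gripper":0.4},
  {"delta_pos":[-0.62,0,-0.31],"dr":[0,0,0],"gripper":0.4},
  {"delta_pos":[-0.62,0,-0.3],"dr":[0,0,0],"gripper":0.4},
  {"delta_pos":[-0.61,0,-0.31],"dr":[0,0,0],"gripper":0.4},
  {"delta_pos":[-0.62,-0.01,-0.31],"dr":[0,0,0],"gripper":0.4},
  {"delta_pos":[0,0,0],"dr":[0,0,0],"gripper":0.4},
])

```text
t: 12.45
tool_pos: [0.6679, -0.0158, 0.1311]
orientation: [3.139, 0.697, 1.672]
force: [-0.4, 0.1, 0.2]
grip_width: 0.0344
finger_force: 0.0
```

Run:
```python
from h import *
rep()
f=grab_frame('wrist'); save('w4.png',f)
p,r=cur(); F=np.array([np.cos(np.radians(96)),np.sin(np.radians(96)),0])
a=rows(p,r,np.append(HOP,.105)+F*.087,96,40,.4,n=4)
```

```text
t 12.45 grasp [ 0.6666 -0.0039  0.1455] head 95.9 lean -39.91 ytilt 0.11 F [-0.4  0.1  0.2] w 0.0344 ff 0.0 j [-0.72  0.77  0.58  1.68  0.37  0.93 -0.4 ]
{"delta_pos":[0.02,0.0,0.5],"dr":[-0.0,-0.01,-0.0],"gripper":0.4},{"delta_pos":[0.02,0.0,0.49],"dr":[-0.0,-0.0,-0.01],"gripper":0.4},{"delta_pos":[0.02,0.0,0.5],"dr":[-0.0,-0.01,0.0],"gripper":0.4},{"delta_pos":[0.02,0.0,0.49],"dr":[-0.0,-0.01,-0.0],"gripper":0.4},
-- 4
```

View pics/w4.png

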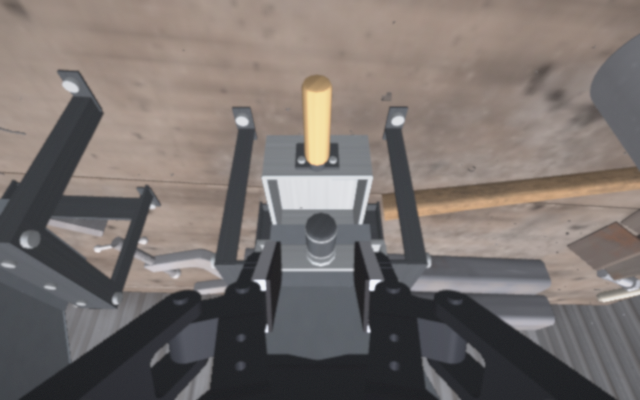

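The knob at (320,240) is centred between the pads, and the tray sits symmetrically between the legs. I go in and grip.

Request:
carry_out([
  {"delta_pos":[0.02,0,0.5],"dr":[0,0,0],"gripper":0.4},
  {"delta_pos":[0.02,0,0.49],"dr":[0,0,0],"gripper":0.4},
  {"delta_pos":[0.02,0,0.5],"dr":[0,0,0],"gripper":0.4},
  {"delta_pos":[0.02,0,0.49],"dr":[0,0,0],"gripper":0.4},
  {"delta_pos":[0,0,0],"dr":[0,0,0],"gripper":0.4},
  {"delta_pos":[0,0,0],"dr":[0,0,0],"gripper":0},
  {"delta_pos":[0,0,0],"dr":[0,0,0],"gripper":0},
  {"delta_pos":[0,0,0],"dr":[0,0,0],"gripper":0},
  {"delta_pos":[0,0,0],"dr":[0,0,0],"gripper":0},
])

```text
t: 13.62
tool_pos: [0.6728, -0.0435, 0.0903]
orientation: [3.137, 0.695, 1.676]
force: [6.5, -2.3, -6.5]
grip_width: 0.0159
finger_force: 58.5
```

Run:
```python
from h import *
rep()
p,r=cur(); F=np.array([np.cos(np.radians(96)),np.sin(np.radians(96)),0])
g=p+hold_point_z*r[:,2]; print('d',(g[:2]-HOP)@F[:2])
a=rows(p,r,g+F*.086,96,40,0,n=9)
```

```text
t 13.62 grasp [ 0.6714 -0.0316  0.1047] head 96.22 lean -39.85 ytilt 0.21 F [ 6.5 -2.3 -6.5] w 0.0159 ff 58.5 j [-0.68  0.83  0.58  1.7   0.37  0.84 -0.41]
d 0.08840113266359334
{"delta_pos":[0.29,0.0,-0.24],"dr":[0.01,-0.0,0.0],"gripper":0},{"delta_pos":[0.3,0.0,-0.25],"dr":[0.01,-0.01,0.0],"gripper":0},{"delta_pos":[0.29,0.0,-0.24],"dr":[0.01,-0.0,0.0],"gripper":0},{"delta_pos":[0.29,0.0,-0.25],"dr":[0.0,-0.01,0.0],"gripper":0},{"delta_pos":[0.3,0.0,-0.25],"dr":[0.01,-0.0,0.0],"gripper":0},{"delta_pos":[0.29,0.0,-0.24],"dr":[0.01,-0.01,0.01],"gripper":0},{"delta_pos":[0.29,0.0,-0.25],"dr":[0.01,-0.0,-0.0],"gripper":0},{"delta_pos":[0.29,0.0,-0.24],"dr":[0.01,-0.0,-0.0],"gripper":0},{"delta_pos":[0.3,0.0,-0.25],"dr":[0.01,-0.01,-0.0],"gripper":0},
-- 9
```

Request:
carry_out([
  {"delta_pos":[0.29,0,-0.245],"dr":[0,0,0],"gripper":0},
  {"delta_pos":[0.29,0,-0.245],"dr":[0,0,0],"gripper":0},
  {"delta_pos":[0.29,0,-0.245],"dr":[0,0,0],"gripper":0},
  {"delta_pos":[0.29,0,-0.245],"dr":[0,0,0],"gripper":0},
  {"delta_pos":[0.29,0,-0.245],"dr":[0,0,0],"gripper":0},
  {"delta_pos":[0.29,0,-0.245],"dr":[0,0,0],"gripper":0},
  {"delta_pos":[0.29,0,-0.245],"dr":[0,0,0],"gripper":0},
  {"delta_pos":[0.29,0,-0.245],"dr":[0,0,0],"gripper":0},
  {"delta_pos":[0.29,0,-0.245],"dr":[0,0,0],"gripper":0},
  {"delta_pos":[0,0,0],"dr":[0,0,0],"gripper":0},
])

```text
t: 14.88
tool_pos: [0.6637, 0.0432, 0.0903]
orientation: [3.137, 0.694, 1.678]
force: [5.6, 2.3, -4.7]
grip_width: 0.016
finger_force: 59.6
```

```bash
cat >> h.py <<'E'
def dd():
    p,r=cur(); g=p+hold_point_z*r[:,2]; h=np.radians(96); v=g[:2]-HOP
    print('d',round(v@[np.cos(h),np.sin(h)],4),'lat',round(v@[-np.sin(h),np.cos(h)],4),'z',round(g[2],4))
E
python3 - <<'E'
from h import *
rep(); dd()
E
```

```text
t 14.88 grasp [0.6623 0.0551 0.1047] head 96.29 lean -39.76 ytilt 0.21 F [ 5.6  2.3 -4.7] w 0.016 ff 59.6 j [-0.78  0.84  0.55  1.65  0.34  0.94 -0.48]
d 0.1755 lat -0.0021 z 0.1047
```

Moved 87 mm; a little more to feel the stop.

Request:
carry_out([
  {"delta_pos":[0.06,0,-0.05],"dr":[0,0,0],"gripper":0},
  {"delta_pos":[0.06,0,-0.05],"dr":[0,0,0],"gripper":0},
  {"delta_pos":[0.0,0,0],"dr":[0,0,0],"gripper":0},
  {"delta_pos":[0.0,0,0],"dr":[0,0,0],"gripper":0},
])

```text
t: 15.38
tool_pos: [0.6636, 0.0435, 0.0904]
orientation: [3.137, 0.697, 1.675]
force: [10.5, -6.8, -10.2]
grip_width: 0.0158
finger_force: 59.1
```

Run:
```python
from h import *
rep(); dd()
for n in ('side','wrist'):
    f=grab_frame(n); save(n+'5.png',f)
    print(n,[(round(t['confidence'],2),np.round(t['rect']).tolist()) for t in look_for('nut_1',n)])
a=cv2.imread('pics/side5.png')[120:270,300:450]; b=cv2.imread('pics/wrist5.png')
cv2.imwrite('pics/c5.png',np.hstack([cv2.resize(a,(400,400)),cv2.resize(b[:,120:520],(400,400))]))
```

```text
t 15.38 grasp [0.6622 0.0554 0.1047] head 96.17 lean -39.92 ytilt 0.22 F [ 10.5  -6.8 -10.2] w 0.0158 ff 59.1 j [-0.78  0.84  0.55  1.65  0.34  0.94 -0.48]
d 0.1759 lat -0.0021 z 0.1047
side []
wrist []
```

View pics/c5.png

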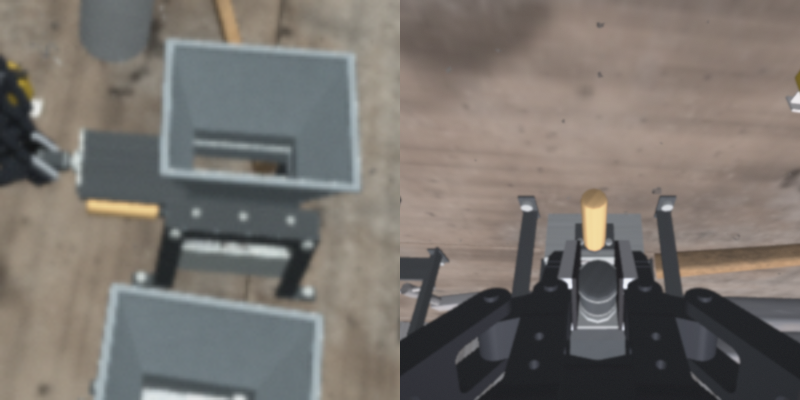

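The gate is out at its stop. In the left half the throat (245,155) is clear through to the tray rim and bench, with no nuts showing. Pushing it shut.

Request:
carry_out([
  {"delta_pos":[-0.3,0,0.25],"dr":[0,0,0],"gripper":0},
  {"delta_pos":[-0.3,0,0.25],"dr":[0,0,0],"gripper":0},
  {"delta_pos":[-0.3,0,0.25],"dr":[0,0,0],"gripper":0},
  {"delta_pos":[-0.3,0,0.25],"dr":[0,0,0],"gripper":0},
  {"delta_pos":[-0.3,0,0.25],"dr":[0,0,0],"gripper":0},
  {"delta_pos":[-0.3,0,0.25],"dr":[0,0,0],"gripper":0},
  {"delta_pos":[-0.3,0,0.25],"dr":[0,0,0],"gripper":0},
  {"delta_pos":[-0.3,0,0.25],"dr":[0,0,0],"gripper":0},
  {"delta_pos":[-0.3,0,0.25],"dr":[0,0,0],"gripper":0},
  {"delta_pos":[-0.1,0,0.08],"dr":[0,0,0],"gripper":0},
  {"delta_pos":[0,0,0],"dr":[0,0,0],"gripper":0},
])

```text
t: 16.95
tool_pos: [0.6728, -0.0435, 0.0903]
orientation: [3.137, 0.693, 1.677]
force: [5.9, 0.9, -6.2]
grip_width: 0.016
finger_force: 60.0
```

Run:
```python
from h import *
rep(); dd()
```

```text
t 16.95 grasp [ 0.6714 -0.0316  0.1047] head 96.27 lean -39.72 ytilt 0.2 F [ 5.9  0.9 -6.2] w 0.016 ff 60.0 j [-0.68  0.83  0.57  1.7   0.37  0.84 -0.41]
d 0.0883 lat -0.0021 z 0.1047
```

Request:
carry_out([
  {"delta_pos":[-0.06,0,0.05],"dr":[0,0,0],"gripper":0},
  {"delta_pos":[-0.06,0,0.05],"dr":[0,0,0],"gripper":0},
  {"delta_pos":[0,0,0],"dr":[0,0,0],"gripper":0},
])

```text
t: 17.32
tool_pos: [0.6729, -0.0442, 0.0903]
orientation: [3.137, 0.691, 1.679]
force: [-0.0, 9.7, 0.7]
grip_width: 0.0155
finger_force: 61.0
```

Run:
```python
from h import *
rep(); dd()
```

```text
t 17.32 grasp [ 0.6716 -0.0324  0.1047] head 96.35 lean -39.57 ytilt 0.19 F [-0.   9.7  0.7] w 0.0155 ff 61.0 j [-0.68  0.82  0.57  1.7   0.37  0.84 -0.4 ]
d 0.0875 lat -0.0022 z 0.1047
```

Request:
carry_out([
  {"delta_pos":[0,0,0],"dr":[0,0,0],"gripper":0.4},
  {"delta_pos":[0,0,0],"dr":[0,0,0],"gripper":0.4},
  {"delta_pos":[0,0,0],"dr":[0,0,0],"gripper":0.4},
  {"delta_pos":[0,0,-0.4],"dr":[0,0,0],"gripper":0.4},
  {"delta_pos":[0,0,-0.8],"dr":[0,0,0],"gripper":0.4},
  {"delta_pos":[0,0,-1],"dr":[0,0,0],"gripper":0.4},
  {"delta_pos":[0,0,-1],"dr":[0,0,0],"gripper":0.4},
  {"delta_pos":[0,0,-1],"dr":[0,0,0],"gripper":0.4},
  {"delta_pos":[0,0,-1],"dr":[0,0,0],"gripper":0.4},
  {"delta_pos":[0,-0.9,0],"dr":[0,0.8,0],"gripper":0.4},
  {"delta_pos":[0,-0.9,0],"dr":[0,0.8,0],"gripper":0.4},
  {"delta_pos":[0,-0.9,0],"dr":[0,0.8,0],"gripper":0.4},
  {"delta_pos":[0,-0.9,0],"dr":[0,0.8,0],"gripper":0.4},
  {"delta_pos":[0,-0.9,0],"dr":[0,0.8,0],"gripper":0.4},
  {"delta_pos":[0,-0.9,0],"dr":[0,0.8,0],"gripper":0.4},
])

```text
t: 19.2
tool_pos: [0.5277, 0.0195, 0.1918]
orientation: [3.141, 0.359, 1.676]
force: [0.1, -0.3, 1.0]
grip_width: 0.0344
finger_force: 0.0
```

Run:
```python
from h import *
rep()
for n in ('scene','side','wrist'):
    f=grab_frame(n); save(n+'6.png',f); P=cloud(f)
    for t in ('nut_1','nut_gate_knob','tray'):
        print(n,t,[(round(k['confidence'],2),np.round(k['rect']).tolist(),np.round(np.median(P[k['mask']],0),3).tolist()) for k in trace(t,n)])
    q=P.reshape(-1,3); h=np.array([[np.cos(HY),-np.sin(HY)],[np.sin(HY),np.cos(HY)]]); X=(q[:,:2]-HOP)@h
    m=(q[:,2]>.098)&(q[:,2]<.12)&(X[:,0]<-.06)&(X[:,0]>-.2)&(abs(X[:,1])<.02); print('knob d',np.percentile(X[m,0],[1,50]) if m.sum() else None)
    m=(q[:,2]>.03)&(q[:,2]<.2)&(abs(X[:,0])<.042)&(abs(X[:,1])<.03); print('throat z',np.round(np.percentile(q[m,2],[1,50,99]),4) if m.sum() else None)
a=cv2.imread('pics/scene6.png')[90:240,270:420]; b=cv2.imread('pics/side6.png')[120:270,300:450]
cv2.imwrite('pics/c6.png',np.hstack([cv2.resize(i,(400,400)) for i in(a,b)]))
```

```text
t 19.2 grasp [0.527  0.0261 0.2093] head 96.07 lean -20.58 ytilt 0.05 F [ 0.1 -0.3  1. ] w 0.0344 ff 0.0 j [-0.73  0.36  0.51  1.97  0.23  0.91 -0.28]
scene nut_1 [(0.23, [299.0, 123.0, 372.0, 216.0], [0.724, -0.06, 0.108])]
scene nut_gate_knob [(0.49, [317.0, 164.0, 322.0, 182.0], [0.677, -0.04, 0.111])]
scene tray [(0.73, [312.0, 182.0, 341.0, 208.0], [0.667, -0.064, 0.037])]
knob d [-0.09267146 -0.08696299]
throat z [0.03   0.0309 0.0328]
side nut_1 []
side nut_gate_knob [(0.93, [351.0, 173.0, 406.0, 186.0], [0.695, -0.114, 0.105])]
side tray [(0.68, [332.0, 190.0, 407.0, 230.0], [0.641, -0.107, 0.034])]
knob d [-0.08985068 -0.07957246]
throat z [0.101  0.1049 0.1089]
wrist nut_1 [(0.94, [432.0, 220.0, 458.0, 240.0], [0.694, -0.11, 0.016]), (0.71, [411.0, 217.0, 434.0, 229.0], [0.659, -0.096, 0.024]), (0.62, [409.0, 229.0, 427.0, 252.0], [0.666, -0.124, 0.015])]
wrist nut_gate_knob [(0.66, [435.0, 223.0, 512.0, 278.0], [0.67, -0.064, 0.11])]
wrist tray [(0.92, [390.0, 140.0, 493.0, 267.0], [0.669, -0.066, 0.031])]
knob d [-0.09074391 -0.08105577]
throat z [0.0304 0.0304 0.0304]
```

View pics/c6.png

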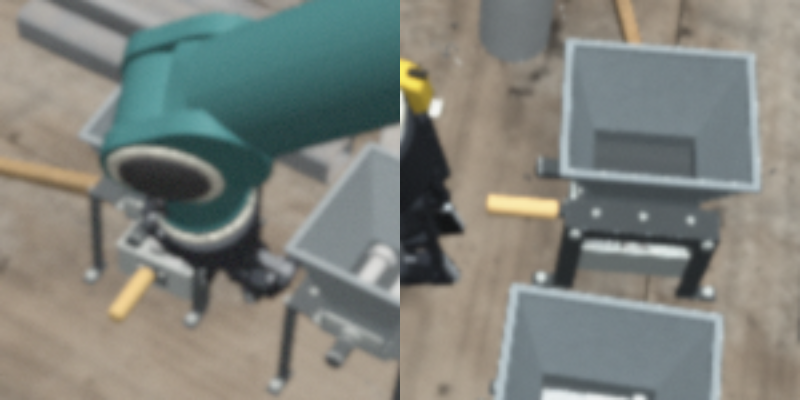

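The gate is shut, the visible hopper floor (645,150) is empty, and the tray is under the hopper. I'll check the nuts in the tray with the wrist view.

Run:
```python
import cv2
cv2.imwrite('pics/c7.png',cv2.resize(cv2.imread('pics/wrist6.png')[130:290,370:530],(600,600),interpolation=cv2.INTER_CUBIC))
```

```text
(no output)
```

View pics/c7.png

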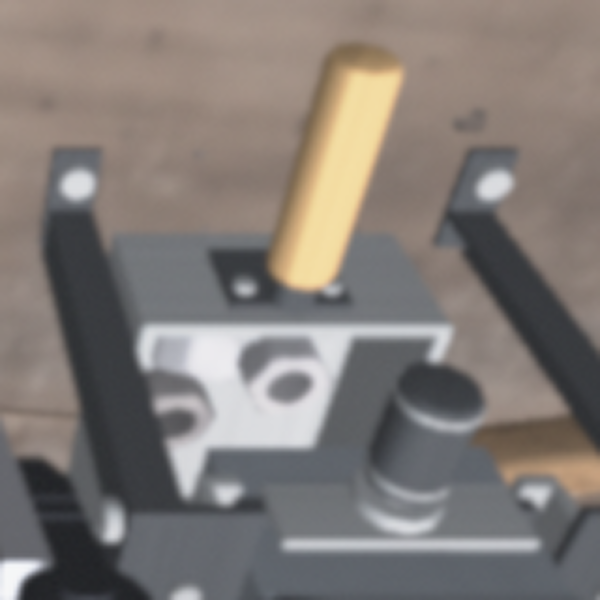

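Three nuts are visible in the tray and the rest lie under the shadowed part. With plenty of time left, I'll look straight down into the hopper with the wrist camera.

Run:
```python
from h import *
p,r=cur(); g=p+hold_point_z*r[:,2]; h=np.radians(96)
a=rows(p,r,g+[0,0.03,.13],96,0,.4,frac=.9)
a=rows(*a,np.append(HOP,.335)-.075*np.array([np.cos(h),np.sin(h),0]),96,0,.4,frac=.95)
```

```text
{"delta_pos":[-0.08,0.02,-0.89],"dr":[-0.0,0.87,0.0],"gripper":0.4},{"delta_pos":[-0.02,0.02,-0.89],"dr":[-0.0,0.86,0.0],"gripper":0.4},{"delta_pos":[0.03,0.02,-0.89],"dr":[-0.01,0.87,0.0],"gripper":0.4},{"delta_pos":[0.09,0.02,-0.89],"dr":[0.0,0.86,0.01],"gripper":0.4},{"delta_pos":[0.13,0.02,-0.88],"dr":[-0.0,0.87,-0.0],"gripper":0.4},{"delta_pos":[0.19,0.02,-0.87],"dr":[-0.0,0.86,-0.0],"gripper":0.4},
-- 6
{"delta_pos":[-0.82,0.41,0.01],"dr":[-0.0,0.0,-0.0],"gripper":0.4},{"delta_pos":[-0.81,0.4,0.01],"dr":[-0.0,0.0,-0.0],"gripper":0.4},{"delta_pos":[-0.82,0.41,0.0],"dr":[-0.0,0.0,-0.0],"gripper":0.4},{"delta_pos":[-0.81,0.4,0.01],"dr":[-0.0,0.0,-0.0],"gripper":0.4},{"delta_pos":[-0.82,0.41,0.01],"dr":[-0.0,0.0,-0.0],"gripper":0.4},{"delta_pos":[-0.81,0.4,0.01],"dr":[-0.0,0.0,-0.0],"gripper":0.4},{"delta_pos":[-0.82,0.41,0.01],"dr":[-0.0,0.0,-0.0],"gripper":0.4},{"delta_pos":[-0.81,0.41,0.0],"dr":[-0.0,0.0,-0.0],"gripper":0.4},{"delta_pos":[-0.82,0.4,0.01],"dr":[-0.0,0.0,-0.0],"gripper":0.4},{"delta_pos":[-0.81,0.41,0.01],"dr":[-0.0,0.0,-0.0],"gripper":0.4},{"delta_pos":[-0.82,0.4,0.01],"dr":[-0.0,0.0,-0.0],"gripper":0.4},{"delta_pos":[-0.81,0.41,0.01],"dr":[-0.0,0.0,-0.0],"gripper":0.4},{"delta_pos":[-0.82,0.41,0.0],"dr":[-0.0,0.0,-0.0],"gripper":0.4},
-- 13
```

Request:
carry_out([
  {"delta_pos":[-0.08,0.02,-0.89],"dr":[0,0.87,0],"gripper":0.4},
  {"delta_pos":[-0.02,0.02,-0.89],"dr":[0,0.86,0],"gripper":0.4},
  {"delta_pos":[0.03,0.02,-0.89],"dr":[0,0.87,0],"gripper":0.4},
  {"delta_pos":[0.09,0.02,-0.89],"dr":[0,0.86,0],"gripper":0.4},
  {"delta_pos":[0.13,0.02,-0.88],"dr":[0,0.87,0],"gripper":0.4},
  {"delta_pos":[0.19,0.02,-0.87],"dr":[0,0.86,0],"gripper":0.4},
  {"delta_pos":[-0.82,0.41,0],"dr":[0,0,0],"gripper":0.4},
  {"delta_pos":[-0.82,0.41,0],"dr":[0,0,0],"gripper":0.4},
  {"delta_pos":[-0.82,0.41,0],"dr":[0,0,0],"gripper":0.4},
  {"delta_pos":[-0.82,0.41,0],"dr":[0,0,0],"gripper":0.4},
  {"delta_pos":[-0.82,0.41,0],"dr":[0,0,0],"gripper":0.4},
  {"delta_pos":[-0.82,0.41,0],"dr":[0,0,0],"gripper":0.4},
  {"delta_pos":[-0.82,0.41,0],"dr":[0,0,0],"gripper":0.4},
  {"delta_pos":[-0.82,0.41,0],"dr":[0,0,0],"gripper":0.4},
  {"delta_pos":[-0.82,0.41,0],"dr":[0,0,0],"gripper":0.4},
  {"delta_pos":[-0.82,0.41,0],"dr":[0,0,0],"gripper":0.4},
  {"delta_pos":[-0.82,0.41,0],"dr":[0,0,0],"gripper":0.4},
  {"delta_pos":[-0.82,0.41,0],"dr":[0,0,0],"gripper":0.4},
  {"delta_pos":[0,0,0],"dr":[0,0,0],"gripper":0.4},
])

```text
t: 22.18
tool_pos: [0.6753, -0.1786, 0.3181]
orientation: [-3.139, 0.001, 1.673]
force: [-0.9, -1.4, 0.3]
grip_width: 0.0339
finger_force: 0.0
```

Run:
```python
from h import *
rep(); f=grab_frame('wrist'); save('w8.png',f); print(f['eye'])
P=cloud(f); q=P.reshape(-1,3)[f['depth'].ravel()>0]; h=np.array([[np.cos(HY),-np.sin(HY)],[np.sin(HY),np.cos(HY)]]); X=(q[:,:2]-HOP)@h
m=(abs(X[:,0])<.04)&(abs(X[:,1])<.028)&(q[:,2]<.16); print(m.sum(),np.round(np.percentile(X[m],[0,100],axis=0),3).tolist(),'z',np.round(np.percentile(q[m,2],[0,1,50,99,100]),4))
print([(round(k['confidence'],2),k['rect']) for k in look_for('nut_1','wrist')])
for c in ('scene','side'):
    f=grab_frame(c); P=cloud(f); print(c,[np.round(np.percentile(P[k['mask']],[2,50,98],axis=0),3).tolist() for k in trace('tape_measure',c)[:1]])
```

```text
t 22.18 grasp [ 0.6753 -0.1786  0.3368] head 95.86 lean -0.04 ytilt -0.13 F [-0.9 -1.4  0.3] w 0.0339 ff 0.0 j [-0.15  0.52  0.55  1.4  -0.27  1.3   0.52]
[ 0.66830618 -0.10570264  0.46035626]
4240 [[-0.04, -0.028], [0.04, 0.028]] z [0.102  0.1029 0.1047 0.1064 0.1077]
[]
scene [[[0.761, 0.078, 0.003], [0.768, 0.132, 0.049], [0.793, 0.159, 0.068]]]
side []
```

View pics/w8.png

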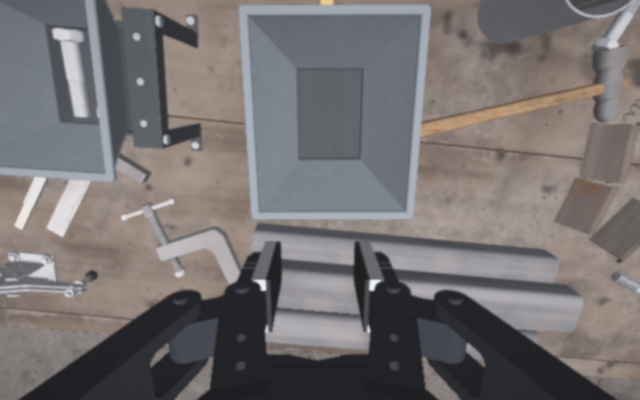

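The hopper floor (330,115) is shut and empty over its full area. The bolts are still in their hopper, the tape hasn't moved, and the arm touches nothing.

```bash
python3 -c "
from station import close_job; print(close_job())"
```

```text
the job is handed in; nothing more can be done
None
```

I handed the job in: the nut hopper is empty, its gate is pushed fully shut, and the tray stands on the bench under its spout. Only three of the five nuts could be seen in the tray, the bolt hopper was left shut, and the tape measure did not move.

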